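# Arm the nest magnet under its yellow guard

## Robot

A 6-joint arm with a two-finger parallel gripper is mounted at the origin on the work surface. World frame = base frame: x ahead of the robot, y to its left, z up, the work surface at z = 0. Lengths are in m, angles in rad, forces in N, time in s.
With the tool pointing down it reaches from about 0.25 to 0.8 m from the base axis. Payload 8.5 kg.
Tool frame: the origin (TCP) lies midway between the tips of the shut fingers; the grasp point (between the pads) lies 19 mm behind it (arm.hold_point_z is the distance from the TCP to the grasp point, in m); z points along the fingers, y is the line along which they close (so a half turn about z gives the same grasp; the last joint's range is limited). The gripper opens to 85 mm and grips with 20 to 120 N. Pads are 22 mm wide; open, the fingers measure 114 mm over their backs; the gripper's body (76 mm by 85 mm) begins 54 mm behind the grasp point. The pads swing forward as they close: fully open they stand 13 mm farther back than shut.
Start: joints at [-1.216, 0.238, -0.013, 1.319, 0, 1.571], TCP at [0.182, -0.492, 0.231] pointing down, gripper open.
Joint ranges: [-2.66, 2.66], [-1.03, 1.9], [-1.14, 1.46], [-1.82, 2.27], [-1.45, 1.34], [-3.14, 3.14]. Speed limits (rad/s): [2.22, 2.22, 2.79, 3.14, 3.14, 3.14].

## Interface

Orientations are given as a unit quaternion [w, x, y, z].
In Python, from cell import sense, eyes, job_done, arm gives the robot as it stands. The module is installed in compiled form; this text tells all that it offers.
- The arm moves only by the tool arm_command, never from a script. Its arguments are lists of equal length, an entry for each row: "grip": the opening, from 0 (shut) to 1 (fully open); "travel": the shift along the world's x, y, z in m, a list of three; "yaw": the turn about the world's z in degrees. In form: {"grip": [grip, ...], "travel": [[tx, ty, tz], ...], "yaw": [yaw, ...]}. A call has 1 to 20 rows; each row is the pose to reach, as a shift and turn from the pose commanded when the call began; what a row does not reach only later rows make up. A row lasts 1/10 s, in which the tool goes at most 50 mm and 8.59 degrees, less where a joint would pass 70% of its speed; a pose out of reach is approached as far as the arm can. A call with a gripper value outside its range is refused whole. The fingers move at their own pace and stop on an object; the grip force is fixed at half the most. Time passes only in rows, so rows that repeat a pose let the fingers close. It gives the time, the measured TCP pose, the force, the opening and the grip force at its end, in the units of the state.
- sense(): the state, without advancing time (a new reading comes with each control period).
- eyes.snapshot(name): name is "scene" or "top"; returns a dict with "image" (420x560x3 uint8, red, green, blue), "fx", "fy", "cx", "cy" (pixels), "extrinsics" (4x4, takes a point from camera to world coordinates). Camera axes: x right, y up, looking along -z (the intrinsics and any distortion apply to the point x, -y, -z); pixel columns grow to the right and rows downward; lengths in m; the calibration is good to about 2 mm. A picture is of the moment at which its call begins. There is no depth.
- job_done(): hands the job in; it is judged then, once.
The state is a dict: "clock": time; "q": joint angles; "dq": joint speeds; "effort": joint torques, N m; "tool_pos": TCP position; "tool_rot": TCP orientation; "wrist_force": force on the tool from outside, world axes, zero at the start; "torque": the same for the moment, N m; "grip_width": finger opening in m; "grasp_force": force on a finger pad.
Only numpy, scipy, OpenCV 4.12 (cv2) and the standard library are available. Lean on these libraries where they do the work, as an engineer would, in place of code of your own. Each camera call takes 0.05 s, during which the arm holds its last target. There are 200 camera calls.

## Task

Switch on the nest magnet so that it holds the lock bolt: lift the yellow guard cover right back until it stays open by itself, flip the toggle lever beneath it fully over to the side with the green dot, then tip the cover forward so that it drops shut again over the flipped toggle. Leave the red-covered bus switch shut and do not disturb the lock bolt lying in the nest.

Things in the scene. Friction and masses are not known exactly. Their poses are not given: they have to be found in the camera images.
- magnet_switch: Fixed switch unit with the YELLOW guard cover: grey block 90 (x) x 100 (y) x 30 (z) mm on a walnut board (its top 12 mm above the table). Origin: centre of the underside; z up, x from the black knob to the hinge. In its frame, mm: hinge line along y at x 40, z 34; shut cover x -46 to 40, y -34 to 34, top z 72; green dot at (-10, 43, 30). A like unit with a RED cover stands over 160 mm away.
- magnet_knob (a point): Centre of the black knob by which the yellow cover is lifted: cylinder 18 mm dia, 22 mm long, axis along the unit's y, on a 6 mm stem, 28 mm clear of the cover. Pinched from above on its flat ends it pivots between the fingers. Unit frame, mm: (-82, 0, 54) shut, i.e. 122 along -x and 20 up from the hinge line, about which it swings; (109, 0, 137) wide open.
- magnet_cover (a joint): Yellow cover, rad: 0 shut, 2.0 wide open on its stop, leaning back past upright; the knob swings up and over towards the unit's +x. A light return spring and its weight (about 1 N at the knob) shut it below about 1.4; past 1.6 its weight lays it back: let go at 1.7 to 2.0 it stays open; pushed forward from behind (at the knob) to below 1.3 it drops shut by itself.
- magnet_toggle (a joint): Steel toggle lever under the yellow cover, rad: 0 off, leaning to the unit's -y; 0.9 on, leaning to +y (green dot). Pivot at (-10, 0, 30) mm in the unit's frame, axis along x; bat 9 mm thick, 38 mm long, tip at (-10, -17, 65) mm off, (-10, 17, 65) on. Pushed along y with about 2 N it swings over stiffly and stays where it is left: push it right over, to 0.9.
- bus_cover (a joint): Cover of the other, RED-covered switch unit on the same board, of the same size and shape, rad: 0 shut. It must stay shut.
- bolt_center (a point): Centre of the polished steel lock bolt (22 x 90 x 18 mm bar with a round nose) lying loose in the magnetic nest of the black swing arm at the left (+y) of the board, about 78 mm above the table. Leave it there.

How it is judged:
By the outcome, as a careful person would: the job done as asked, in the order asked, and still so for the second after the job is handed in, with the robot touching nothing.
It also fails if it takes over 56 s, if anything falls off the work surface, if the arm or the gripper's body presses on something with over 40 N, if the wrist force passes 120 N, or if a joint passes its speed limit or range.

## Working session

There is one attempt and no reset: what is moved stays moved. The work goes in short steps, Python scripts to look and compute and a tool call to move; the robot and the scene stay as the last step left them, time stands still between calls to the robot, and variables do not carry over. Pictures are saved under pics/ and viewed, at most 10 in all, crops included, and the job is handed in when it is done.

Besides the shell and the picture viewer there is one more tool, called after ">>>" in YAML: its name, and indented under it one key for each argument. arm_command: Moves the arm, as the interface text tells. Its arguments: {"type":"object","properties":{"grip":{"type":"array","items":{"type":"number"}},"travel":{"type":"array","items":{"type":"array","items":{"type":"number"}}},"yaw":{"type":"array","items":{"type":"number"}}},"required":["grip","travel","yaw"]}

```bash
mkdir -p pics; cat > h.py <<'E'
import numpy as np, cv2
from cell import sense, eyes, job_done, arm
def snap(name, tag):
    s=eyes.snapshot(name); cv2.imwrite(f'pics/{tag}.png', s['image'][:,:,::-1]); np.save(f'pics/{tag}.npy',s,allow_pickle=True); return s
def load(tag): return np.load(f'pics/{tag}.npy',allow_pickle=True).item()
def ray(s,u,v):
    E=np.array(s['extrinsics']); d=np.array([(u-s['cx'])/s['fx'],-(v-s['cy'])/s['fy'],-1.])
    return E[:3,3],E[:3,:3]@d
def onz(s,u,v,z):
    o,d=ray(s,u,v); return o+d*(z-o[2])/d[2]
def tri(a,ua,b,ub):
    (o1,d1),(o2,d2)=ray(a,*ua),ray(b,*ub)
    t=np.linalg.lstsq(np.c_[d1,-d2],o2-o1,rcond=None)[0]
    p,q=o1+t[0]*d1,o2+t[1]*d2; return (p+q)/2,np.linalg.norm(p-q)
def proj(s,p):
    E=np.array(s['extrinsics']); c=E[:3,:3].T@(np.array(p)-E[:3,3]); return s['cx']-s['fx']*c[0]/c[2], s['cy']+s['fy']*c[1]/c[2]
E
python3 - <<'E'
from h import *
a=snap('scene','s0');b=snap('top','t0')
for s in(a,b): print({k:s[k] for k in s if k!='image'})
s=sense(); print(s['tool_rot'],s['tool_pos'],s['clock'],arm.hold_point_z,s['grip_width'])
E
```

```text
{'fx': 431.1177956785643, 'fy': 431.1177956785643, 'cx': 280.7400307394523, 'cy': 212.86905771704375, 'extrinsics': array([[-0.85310662, -0.27805543,  0.44146833,  1.00959721],
       [ 0.52170771, -0.46353852,  0.71620744,  0.861042  ],
       [ 0.00549221,  0.84131874,  0.54051144,  0.65687713],
       [ 0.        ,  0.        ,  0.        ,  1.        ]])}
{'fx': 476.5682495433839, 'fy': 476.5682495433839, 'cx': 275.6047811804494, 'cy': 211.55351043586353, 'extrinsics': array([[ 0.02488329,  0.99534469, -0.0931116 ,  0.434524  ],
       [-0.99955758,  0.02325379, -0.0185449 ,  0.11058431],
       [-0.01629337,  0.09353186,  0.99548296,  1.13292162],
       [ 0.        ,  0.        ,  0.        ,  1.        ]])}
[-6.26280980e-04  9.84308446e-01  1.76455326e-01 -9.73644634e-05] [ 0.18225418 -0.49195704  0.23074656] 0.1 0.0187 0.08538938843203074
```

View pics/s0.png

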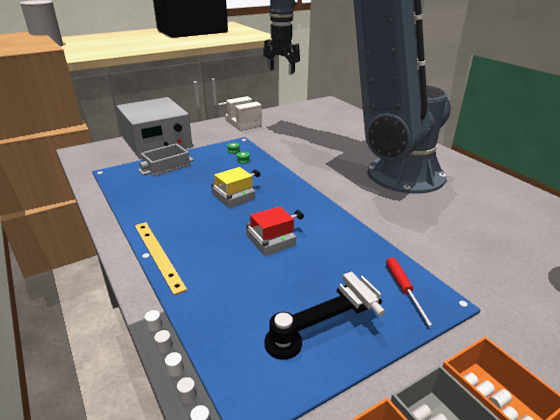

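View pics/t0.png

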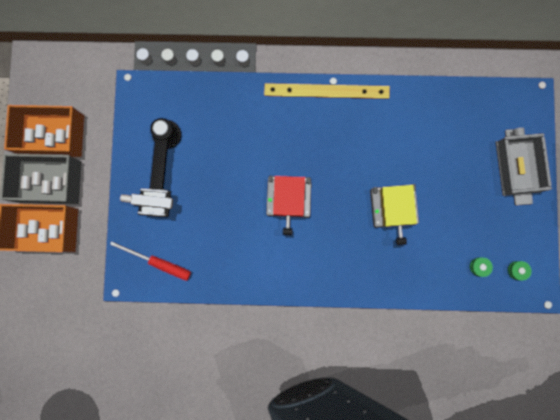

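The scene view shows the yellow unit at about (233,185) with its knob at (256,174). In the top view the cover is at (400,206), the knob at (401,240), and the green-dot strip is on the left (+y) at (378,208). Red unit is at (290,197).

```bash
python3 - <<'E'
from h import *
a,b=load('s0'),load('t0')
def cen(s,box,f):
    x0,y0,x1,y1=box; im=s['image'][y0:y1,x0:x1].astype(int)
    m=f(im[...,0],im[...,1],im[...,2]).astype(np.uint8)
    n,l,st,c=cv2.connectedComponentsWithStats(m); i=1+np.argmax(st[1:,4])
    print(st[i], cv2.minAreaRect(np.argwhere(l==i)[:,::-1].astype(np.float32)))
    return c[i]+[x0,y0]
dark=lambda r,g,bb:(r<60)&(g<60)&(bb<60)
ka,kb=cen(a,(245,162,270,185),dark),cen(b,(388,228,415,252),dark)
print(ka,kb,tri(a,ka,b,kb), onz(b,*kb,.068))
yel=lambda r,g,bb:(r>150)&(g>150)&(bb<90)
cy=cen(b,(360,170,440,240),yel); P=onz(b,*cy,.084);print('cover',cy,P)
grn=lambda r,g,bb:(g>r+50)&(g>bb+50)
g=cen(b,(366,185,384,230),grn); G=onz(b,*g,.042);print('green',g,G)
K=onz(b,*kb,.066); d=P-K; print('K',K,'yaw from knob-cover deg',np.degrees(np.arctan2(d[1],d[0])),'len(79)',np.hypot(*d[:2]))
E
```

```text
[ 8  8  7  7 29] ((11.000000953674316, 11.000000953674316), (7.071067810058594, 4.242640495300293), 45.0)
[ 8 10 10  7 59] ((12.5, 13.0), (6.0, 9.0), 90.0)
[256.13793103 173.03448276] [400.52542373 240.94915254] (array([ 0.47450181, -0.1492639 ,  0.06413436]), np.float64(0.001597931986472149)) [ 0.47502226 -0.14878129  0.068     ]
[ 23  16  33  40 807] ((39.04314422607422, 35.604061126708984), (37.404701232910156, 30.636232376098633), 85.91438293457031)
cover [399.9826518  205.30731103] [ 0.55286289 -0.14365607  0.084     ]
[ 9 24  4  4 14] ((10.5, 25.5), (3.0, 3.0), 90.0)
green [376.5        210.71428571] [ 0.54389545 -0.10025882  0.042     ]
K [ 0.47509832 -0.1492684   0.066     ] yaw from knob-cover deg 4.127923099772431 len(79) 0.07796682959964651
```

Knob, cover and green dot agree with the given geometry: knob (0.475, -0.149, 0.066), unit yaw 4.1°. Moving above the knob.

>>> arm_command:
  grip: [0.6, 0.6, 0.6, 0.6, 0.6, 0.6, 0.6, 0.6, 0.6, 0.6, 0.6, 0.6, 0.6, 0.6, 0.6]
  travel:
    - [0.025, 0.029, 0]
    - [0.05, 0.058, 0]
    - [0.075, 0.087, 0]
    - [0.1, 0.116, 0]
    - [0.125, 0.145, 0]
    - [0.15, 0.174, 0]
    - [0.175, 0.203, 0]
    - [0.2, 0.232, 0]
    - [0.225, 0.261, 0]
    - [0.25, 0.29, -0.02]
    - [0.275, 0.32, -0.05]
    - [0.293, 0.343, -0.08]
    - [0.293, 0.343, -0.11]
    - [0.293, 0.343, -0.11]
    - [0.293, 0.343, -0.11]
  yaw: [-2, -4, -6, -8, -10, -12, -14, -16, -16, -16, -16, -16, -16, -16, -16]

```text
clock: 1.6
tool_pos: [0.4749, -0.1492, 0.1215]
tool_rot: [-0.0, 0.999, 0.038, -0.001]
wrist_force: [-0.2, -0.2, 0.5]
grip_width: 0.0513
grasp_force: 0.0
```

```bash
python3 - <<'E'
from h import *
b=snap('top','t1');a=snap('scene','s1')
x=np.hstack([cv2.resize(s['image'][v-50:v+50,u-50:u+50],None,fx=4,fy=4,interpolation=2) for s,u,v in((a,256,173),(b,400,225))])
cv2.imwrite('pics/c1.png',x[:,:,::-1]); s=sense(); print(s['tool_pos'],s['tool_rot'],s['clock'])
E
```

```text
[ 0.47593326 -0.14998341  0.12279244] [3.01396957e-04 9.99301948e-01 3.73460525e-02 8.93546773e-04] 1.7
```

View pics/c1.png

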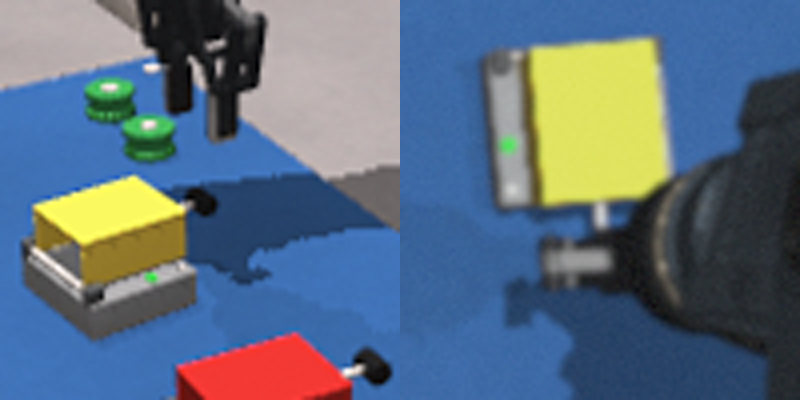

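The gripper is right above the knob, its fingers straddling it along the unit's y (stem visible at crop (600,213), just in line). Descend and pinch.

>>> arm_command:
  grip: [0.6, 0.6, 0.6, 0.6, 0.6, 0, 0, 0, 0, 0, 0, 0]
  travel:
    - [0, 0, -0.02]
    - [0, 0, -0.045]
    - [0, 0, -0.065]
    - [0, 0, -0.075]
    - [0, 0, -0.075]
    - [0, 0, -0.075]
    - [0, 0, -0.075]
    - [0, 0, -0.075]
    - [0, 0, -0.075]
    - [0, 0, -0.075]
    - [0, 0, -0.075]
    - [0, 0, -0.075]
  yaw: [0, 0, 0, 0, 0, 0, 0, 0, 0, 0, 0, 0]

```text
clock: 2.9
tool_pos: [0.4763, -0.1513, 0.0476]
tool_rot: [0.002, 0.999, 0.037, 0.001]
wrist_force: [-1.6, -9.3, 0.9]
grip_width: 0.0205
grasp_force: 59.1
```

```bash
python3 - <<'E'
from h import *
s=sense(); print(s['tool_pos'],s['grip_width'],s['grasp_force'],s['wrist_force'],s['clock'])
c,sn=np.cos(np.radians(4.1)),np.sin(np.radians(4.1))
for i in range(0,21):
    t=i*.1; x=-122*np.cos(t)+20*np.sin(t); z=122*np.sin(t)+20*np.cos(t)
    # rotation lifting -x upward
    d=x+122; print(f'{t:.1f} [{d*c/1e3:.3f}, {d*sn/1e3:.3f}, {(z-20)/1e3:.3f}]')
E
```

```text
[ 0.47628925 -0.15129967  0.0476045 ] 0.020522157383363132 59.12483274936676 [-1.58208058 -9.28668034  0.88231261] 2.9
0.0 [0.000, 0.000, 0.000]
0.1 [0.003, 0.000, 0.012]
0.2 [0.006, 0.000, 0.024]
0.3 [0.011, 0.001, 0.035]
0.4 [0.017, 0.001, 0.046]
0.5 [0.024, 0.002, 0.056]
0.6 [0.033, 0.002, 0.065]
0.7 [0.041, 0.003, 0.074]
0.8 [0.051, 0.004, 0.081]
0.9 [0.062, 0.004, 0.088]
1.0 [0.073, 0.005, 0.093]
1.1 [0.084, 0.006, 0.098]
1.2 [0.096, 0.007, 0.101]
1.3 [0.108, 0.008, 0.103]
1.4 [0.121, 0.009, 0.104]
1.5 [0.133, 0.010, 0.103]
1.6 [0.145, 0.010, 0.101]
1.7 [0.157, 0.011, 0.098]
1.8 [0.169, 0.012, 0.094]
1.9 [0.180, 0.013, 0.089]
2.0 [0.190, 0.014, 0.083]
```

>>> arm_command:
  grip: [0, 0, 0, 0, 0, 0, 0, 0, 0, 0, 0, 0, 0, 0, 0, 0, 0, 0, 0, 0]
  travel:
    - [0.001, -0.002, 0.002]
    - [0.003, -0.002, 0.012]
    - [0.006, -0.002, 0.024]
    - [0.011, -0.001, 0.035]
    - [0.017, -0.001, 0.046]
    - [0.024, 0, 0.056]
    - [0.033, 0, 0.065]
    - [0.041, 0.001, 0.074]
    - [0.051, 0.002, 0.081]
    - [0.062, 0.002, 0.088]
    - [0.073, 0.003, 0.093]
    - [0.084, 0.004, 0.098]
    - [0.096, 0.005, 0.101]
    - [0.108, 0.006, 0.103]
    - [0.121, 0.007, 0.104]
    - [0.133, 0.008, 0.103]
    - [0.145, 0.008, 0.101]
    - [0.157, 0.009, 0.098]
    - [0.169, 0.01, 0.094]
    - [0.18, 0.011, 0.089]
  yaw: [0, 0, 0, 0, 0, 0, 0, 0, 0, 0, 0, 0, 0, 0, 0, 0, 0, 0, 0, 0]

```text
clock: 4.9
tool_pos: [0.6559, -0.1339, 0.1371]
tool_rot: [-0.003, 0.999, 0.039, 0.001]
wrist_force: [-2.3, 17.2, 4.4]
grip_width: 0.0205
grasp_force: 59.3
```

```bash
python3 - <<'E'
from h import *
s=sense(); print(s['tool_pos'],s['grip_width'],s['grasp_force'],s['wrist_force'],s['clock'])
a=snap('scene','s2')
cv2.imwrite('pics/c2.png',cv2.resize(a['image'][80:220,150:330],None,fx=4,fy=4)[:,:,::-1])
E
```

```text
[ 0.65585535 -0.13385249  0.13713374] 0.020512532839044872 59.313066601753235 [-2.29547327 17.18397179  4.36477734] 4.9
```

View pics/c2.png

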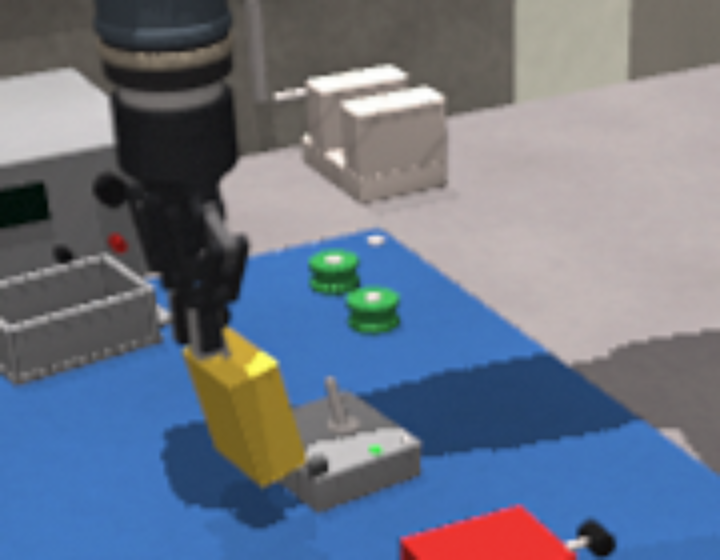

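Cover is laid back (crop (250,410)), toggle exposed at (335,400) leaning away from the green dot at (375,450). Ease the side load, release, go up, and move to the toggle's -y side.

>>> arm_command:
  grip: [0, 0, 0.4, 0.6, 0.6, 0.6, 0.6, 0.6, 0.5, 0, 0, 0, 0, 0, 0, 0, 0]
  travel:
    - [0.003, 0.003, -0.002]
    - [0.003, 0.003, -0.002]
    - [0.003, 0.003, -0.002]
    - [0.003, 0.003, -0.002]
    - [0.003, 0.003, -0.002]
    - [0.003, 0.003, 0.015]
    - [0.003, 0.003, 0.04]
    - [0.003, 0.003, 0.07]
    - [-0.02, -0.005, 0.08]
    - [-0.05, -0.02, 0.08]
    - [-0.08, -0.035, 0.08]
    - [-0.11, -0.052, 0.08]
    - [-0.11, -0.052, 0.06]
    - [-0.11, -0.052, 0.03]
    - [-0.11, -0.052, 0]
    - [-0.11, -0.052, -0.02]
    - [-0.11, -0.052, -0.02]
  yaw: [0, 0, 0, 0, 0, 0, 0, 0, 0, 0, 0, 0, 0, 0, 0, 0, 0]

```text
clock: 6.65
tool_pos: [0.5435, -0.19, 0.1128]
tool_rot: [-0.001, 0.999, 0.037, -0.002]
wrist_force: [-0.7, -0.3, 0.9]
grip_width: -0.0001
grasp_force: 0.0
```

```bash
python3 - <<'E'
from h import *
s=sense(); print(s['tool_pos'],s['tool_rot'],s['grip_width'],s['wrist_force'],s['clock'])
b=load('s2'); print('tip z=.077:',onz(b,233,175,.077))
a=snap('scene','s3')
cv2.imwrite('pics/c3.png',cv2.resize(a['image'][100:220,170:320],None,fx=5,fy=5,interpolation=2)[:,:,::-1])
E
```

```text
[ 0.54346863 -0.1899591   0.11282995] [-8.64698687e-04  9.99294484e-01  3.74791469e-02 -2.25845763e-03] -0.00014839597183922002 [-0.70609576 -0.28344397  0.85504372] 6.65
tip z=.077: [ 0.54861429 -0.15009768  0.077     ]
```

View pics/c3.png

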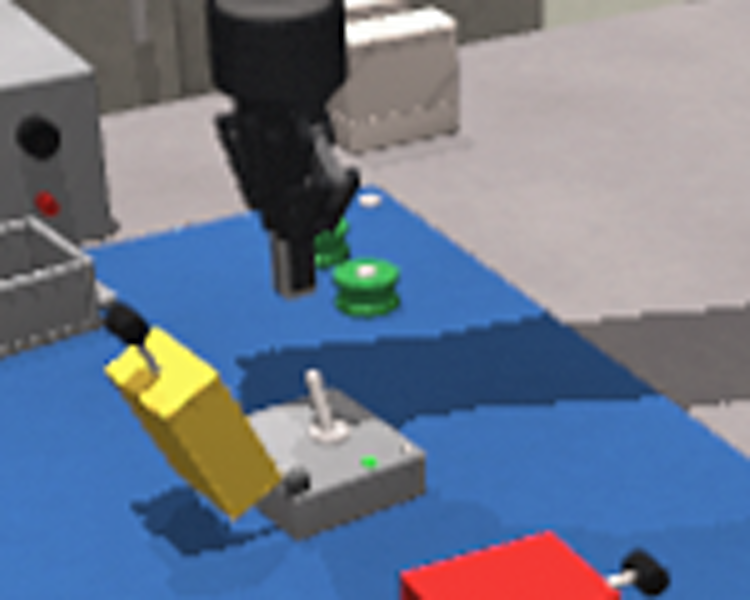

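```bash
python3 - <<'E'
from h import *
a=load('s3')
for n,p in dict(tip=(.5485,-.162,.077),piv=(.547,-.145,.042),green=(.544,-.101,.042),tcp=sense()['tool_pos'],tipon=(.5455,-.128,.077)).items():
    u,v=proj(a,p); print(n,u,v,'crop',(u-170)*5,(v-100)*5)
E
```

```text
tip 231.2190656315781 173.34557961438452 crop 306.09532815789055 366.7278980719226
piv 234.92527220580104 186.23621379380145 crop 324.6263610290052 431.18106896900724
green 242.76333689442214 192.4544964132008 crop 363.8166844721107 462.27248206600393
tcp 227.44759032672238 157.5984165958989 crop 287.2379516336119 287.9920829794945
tipon 237.4230471184253 177.84949367100205 crop 337.1152355921265 389.24746835501026
```

>>> arm_command:
  grip: [0, 0, 0, 0, 0, 0, 0, 0, 0, 0, 0, 0]
  travel:
    - [0.002, 0, -0.025]
    - [0.002, 0, -0.045]
    - [0.002, 0, -0.05]
    - [0.002, 0, -0.05]
    - [0.002, 0.005, -0.05]
    - [0.002, 0.01, -0.05]
    - [0.002, 0.015, -0.05]
    - [0.002, 0.02, -0.05]
    - [0.002, 0.025, -0.05]
    - [0.002, 0.03, -0.05]
    - [0.002, 0.033, -0.05]
    - [0.002, 0.033, -0.05]
  yaw: [0, 0, 0, 0, 0, 0, 0, 0, 0, 0, 0, 0]

```text
clock: 7.9
tool_pos: [0.5472, -0.1566, 0.0652]
tool_rot: [-0.0, 0.999, 0.038, -0.0]
wrist_force: [-0.4, -0.6, -0.0]
grip_width: -0.0002
grasp_force: 0.2
```

```bash
python3 - <<'E'
from h import *
s=sense(); print(s['tool_pos'],s['grip_width'],s['wrist_force'],s['clock'])
a=snap('scene','s4')
cv2.imwrite('pics/c4.png',cv2.resize(a['image'][140:210,190:270],None,fx=8,fy=8,interpolation=2)[:,:,::-1])
E
```

```text
[ 0.54723075 -0.15655881  0.06515362] -0.00016465041110078603 [-0.44333594 -0.60280694 -0.00417361] 7.9
```

View pics/c4.png

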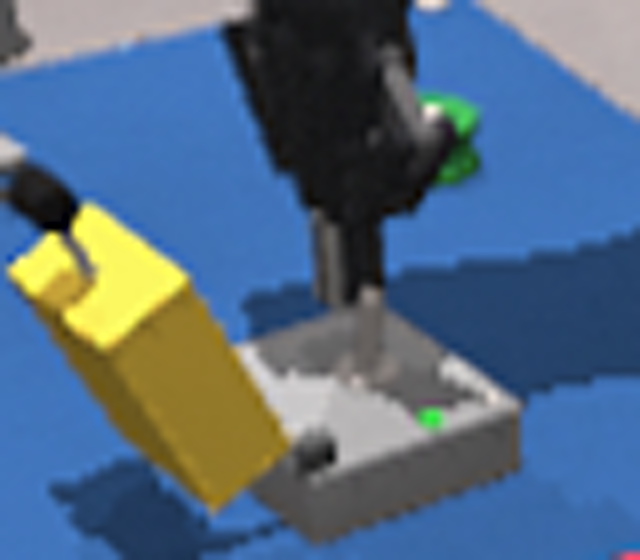

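Toggle is moving, about upright-plus (tip at crop (370,290); fully on would be ~(385,308)). Push further in small steps.

>>> arm_command:
  grip: [0, 0, 0, 0, 0]
  travel:
    - [0, 0.002, -0.002]
    - [0, 0.004, -0.002]
    - [0, 0.006, -0.002]
    - [0, 0.008, -0.002]
    - [0, 0.008, -0.002]
  yaw: [0, 0, 0, 0, 0]

```text
clock: 8.45
tool_pos: [0.5472, -0.149, 0.0632]
tool_rot: [-0.0, 0.999, 0.038, -0.0]
wrist_force: [-0.9, -0.3, 0.2]
grip_width: -0.0003
grasp_force: 0.2
```

>>> arm_command:
  grip: [0, 0, 0, 0]
  travel:
    - [0, 0.002, 0]
    - [0, 0.004, 0]
    - [0, 0.005, 0]
    - [0, 0.005, 0]
  yaw: [0, 0, 0, 0]

```text
clock: 8.85
tool_pos: [0.5475, -0.1462, 0.0634]
tool_rot: [0.002, 0.999, 0.037, -0.0]
wrist_force: [-1.5, -10.6, -1.0]
grip_width: 0.0002
grasp_force: 4.9
```

Force jumped to 10.6 N, so the toggle is at its stop. Back off, rise, and pass over to behind the open cover's knob; check the toggle on the way.

>>> arm_command:
  grip: [0, 0, 0, 0, 0, 0, 0, 0, 0, 0, 0, 0, 0]
  travel:
    - [0, -0.01, 0]
    - [0, -0.015, 0.02]
    - [0, -0.015, 0.06]
    - [0, -0.015, 0.1]
    - [0, -0.015, 0.14]
    - [0.03, -0.01, 0.155]
    - [0.06, -0.005, 0.155]
    - [0.09, 0, 0.155]
    - [0.12, 0.005, 0.155]
    - [0.15, 0.01, 0.155]
    - [0.165, 0.01, 0.155]
    - [0.165, 0.01, 0.155]
    - [0.165, 0.01, 0.155]
  yaw: [0, 0, 0, 0, 0, 0, 0, 0, 0, 0, 0, 0, 0]

```text
clock: 10.15
tool_pos: [0.7119, -0.1341, 0.2176]
tool_rot: [-0.0, 0.999, 0.038, -0.001]
wrist_force: [-0.4, 0.9, -0.2]
grip_width: 0.0003
grasp_force: 0.0
```

```bash
python3 - <<'E'
from h import *
s=sense(); print(s['tool_pos'],s['grip_width'],s['wrist_force'],s['clock'])
a=snap('scene','s5');b=snap('top','t5')
for p in ((.5485,-.162,.077),(.5455,-.128,.077),(.666,-.133,.149)):
    u,v=proj(a,p); print((u-190)*6,(v-110)*6)
x=np.hstack([cv2.resize(a['image'][110:210,190:256],None,fx=6,fy=6,interpolation=2),cv2.resize(b['image'][140:240,360:426],None,fx=6,fy=6,interpolation=2)])
cv2.imwrite('pics/c5.png',x[:,:,::-1]); print(x.shape)
E
```

```text
[ 0.71194917 -0.13414893  0.21762613] 0.00031014894437333734 [-0.38917734  0.91488792 -0.24223183] 10.15
247.31439378946862 380.0734776863071
284.5382827105518 407.0969620260123
25.654506686796537 323.9633932095866
(600, 792, 3)
```

View pics/c5.png

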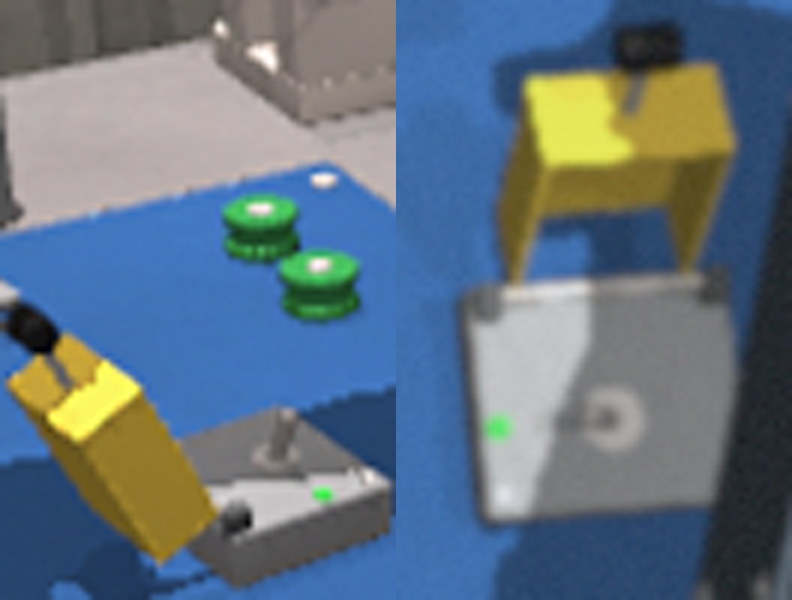

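Toggle tip at (288,410), matching the predicted "on" position. The knob is at (30,328), as predicted for wide open. Now descend behind the knob and push forward.

>>> arm_command:
  grip: [0, 0, 0, 0, 0, 0, 0, 0, 0, 0, 0, 0, 0, 0, 0, 0]
  travel:
    - [0, 0, -0.03]
    - [0, 0, -0.06]
    - [0, 0, -0.078]
    - [-0.013, 0, -0.078]
    - [-0.026, 0, -0.078]
    - [-0.036, -0.001, -0.073]
    - [-0.047, -0.002, -0.068]
    - [-0.059, -0.003, -0.064]
    - [-0.071, -0.004, -0.061]
    - [-0.083, -0.005, -0.059]
    - [-0.095, -0.006, -0.058]
    - [-0.108, -0.007, -0.057]
    - [-0.12, -0.008, -0.057]
    - [-0.13, -0.009, -0.057]
    - [-0.13, -0.009, -0.057]
    - [-0.13, -0.009, -0.02]
  yaw: [0, 0, 0, 0, 0, 0, 0, 0, 0, 0, 0, 0, 0, 0, 0, 0]

```text
clock: 11.85
tool_pos: [0.5799, -0.1428, 0.1947]
tool_rot: [-0.001, 0.999, 0.038, -0.004]
wrist_force: [0.6, -0.4, 0.5]
grip_width: 0.0001
grasp_force: 0.0
```

```bash
python3 - <<'E'
from h import *
s=sense(); print(s['tool_pos'],s['wrist_force'],s['clock'])
a=snap('scene','s6')
cv2.imwrite('pics/c6.png',cv2.resize(a['image'][90:390,180:400],None,fx=2,fy=2,interpolation=2)[:,:,::-1])
E
```

```text
[ 0.5799023  -0.1427796   0.19471549] [ 0.62235916 -0.39958926  0.53602506] 11.85
```

View pics/c6.png

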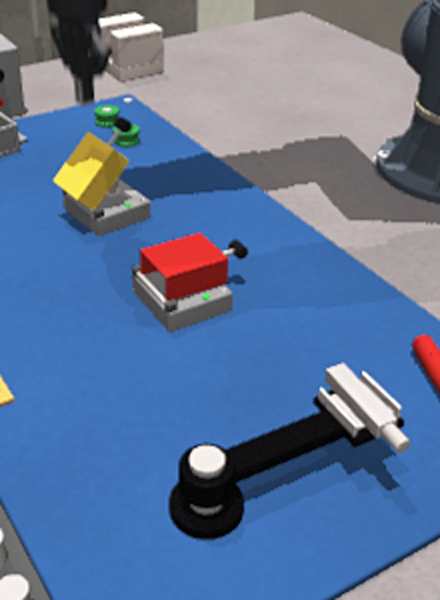

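The cover is falling (mid-swing at (90,170)), clear of the gripper; the bolt and red cover are undisturbed. Rise and wait.

>>> arm_command:
  grip: [0, 0, 0, 0, 0, 0, 0, 0, 0, 0, 0, 0, 0, 0, 0, 0, 0, 0]
  travel:
    - [0, 0, 0.03]
    - [0, 0, 0.06]
    - [-0.02, -0.02, 0.06]
    - [-0.04, -0.05, 0.06]
    - [-0.06, -0.08, 0.06]
    - [-0.08, -0.11, 0.06]
    - [-0.1, -0.14, 0.06]
    - [-0.12, -0.17, 0.06]
    - [-0.12, -0.17, 0.06]
    - [-0.12, -0.17, 0.06]
    - [-0.12, -0.17, 0.06]
    - [-0.12, -0.17, 0.06]
    - [-0.12, -0.17, 0.06]
    - [-0.12, -0.17, 0.06]
    - [-0.12, -0.17, 0.06]
    - [-0.12, -0.17, 0.06]
    - [-0.12, -0.17, 0.06]
    - [-0.12, -0.17, 0.06]
  yaw: [0, 0, 0, 0, 0, 0, 0, 0, 0, 0, 0, 0, 0, 0, 0, 0, 0, 0]

```text
clock: 13.7
tool_pos: [0.4624, -0.3133, 0.2583]
tool_rot: [-0.0, 0.999, 0.038, 0.0]
wrist_force: [0.4, -0.2, -0.0]
grip_width: -0.0001
grasp_force: 0.0
```

```bash
python3 - <<'E'
from h import *
a=snap('scene','s7'); z=load('s0')
print(np.abs(a['image'][160:205,205:252].astype(int)-z['image'][160:205,205:252]).mean())
x=np.hstack([cv2.resize(s['image'][150:260,200:310],None,fx=3.5,fy=3.5,interpolation=2) for s in(z,a)])
cv2.imwrite('pics/c7.png',x[:,:,::-1])
E
```

```text
3.279905437352246
```

View pics/c7.png

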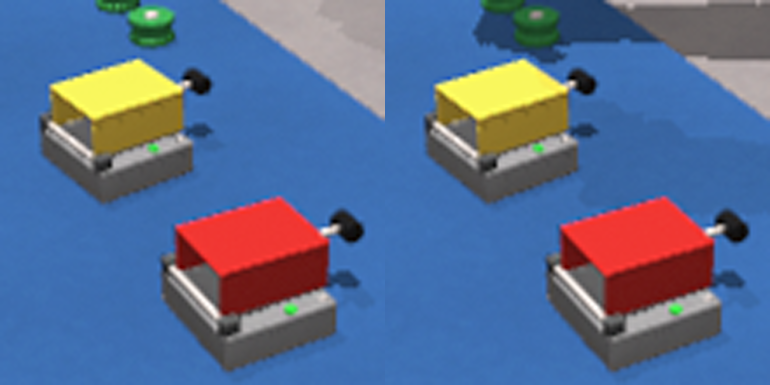

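The yellow cover (right half, (505,105)) is shut exactly as at the start (left half), and the red unit is unchanged.

```bash
python3 -c "
from cell import job_done; print(job_done())"
```

```text
the job is handed in; nothing more can be done
None
```

The job is handed in at about 14 s of the 56 s allowed: the yellow cover was laid back, the toggle pushed to its stop on the green-dot side, and the cover dropped shut again, with the red cover and bolt undisturbed in the pictures.

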